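# Find the power module with a loose core

## Robot

A 7-joint arm with a two-finger parallel gripper is mounted at the origin on the work surface. World frame = base frame: x ahead of the robot, y to its left, z up, the work surface at z = 0. Lengths are in mm, angles in rad, forces in N, time in s.
With the tool pointing down it reaches from about 400 to 875 mm from the base axis. Payload 4.4 kg.
Tool frame: the origin (TCP) lies at the very end of the fingers, on their centre line; the grasp point (between the pads) lies 19 mm behind it; z points along the fingers, y is the direction in which the jaws open and shut (so a half turn about z gives the same grasp; the last joint's range is limited). The gripper opens to 85 mm and grips with 20 to 120 N. Pads are 22 mm wide; open, the fingers measure 114 mm over their backs; the gripper's body (76 mm by 85 mm) begins 54 mm behind the grasp point. The pads swing forward as they close: fully open they stand 13 mm farther back than shut.
Start: joints at [1.248, 0.628, 0.038, 1.517, -0.027, 0.996, -0.02], TCP at [165.119, -628.692, 231.313] pointing down, gripper open.
Joint ranges: [-3.06, 3.06], [-0.37, 2.12], [-1.25, 1.32], [0.18, 2.47], [-1.1, 4.24], [0.23, 1.98], [-2.94, 2.94]. Speed limits (rad/s): [2.57, 2.57, 3.14, 3.14, 3.14, 3.14, 3.14].

## Interface

Orientations are given as [roll, pitch, yaw] about the fixed x, y, z axes, in that order (R = Rz(yaw) Ry(pitch) Rx(roll)).
In Python, from cell import ctrl gives the robot as it stands.
- The arm moves only by the shell command python3 -m crank 'ROWS' [OPENING]. ROWS is JSON, a list that holds one entry, the list of rows, each a list of 6 numbers: the shift along the tool's x, y, z in units of 30 mm (1.0 is 30 mm), then the turn, a rotation vector about the tool's x, y, z in units of 6 degrees (1.0 is 6 degrees). In form: [[[tx, ty, tz, rx, ry, rz], ...]]. A call has 1 to 12 rows; each row shifts and turns the pose as measured when the row begins, along the tool's axes as they then stand; what a row does not reach is not made up. A row lasts 1/12 s, in which the tool goes at most 41.7 mm and 7.16 degrees, less where a joint would pass 70% of its speed; a pose out of reach is approached as far as the arm can. A call is refused whole if a number of a shift passes 1 or a number of a turn 1, either way. A call with a gripper value outside its range is refused whole. OPENING is the gripper command: -1 is fully open, 1 is shut, values between are in proportion, set as the call begins (- or left out, the last holds). The fingers move at their own pace and stop on an object; the grip force is fixed at half the most. Time passes only in rows, so rows that do not move let the fingers close. It gives the time, the measured TCP pose, the force and the opening at its end, in the units of the state.
- ctrl.read_state(): the state, without advancing time (a new reading comes with each control period).
- ctrl.get_image(name): name is "side" or "top" or "wrist"; returns a dict with "color" (420x560x3 uint8, red, green, blue), "depth" (420x560 float32, mm along the optical axis (not along the pixel's ray), 0 where there is no reading), "camera_matrix" (3x3 intrinsics, pixels), "k1" (the pictures are not rectified: a ray, as slopes to the right and down, at radius r is drawn at 1 + k1 r^2 times it, then the intrinsics apply), "R" (3x3) and "t" (3): a world point X has camera coordinates R X + t. Camera axes: x right, y down, z forward; pixel columns grow to the right and rows downward; lengths in mm; the calibration is good to about 2 mm. A picture is of the moment at which its call begins.
- ctrl.finish_job(): hands the job in, once; it reports no verdict.
Trained networks look in a picture, given as the dict that the camera call returned (one of the last four; its "shot" number tells which), for a name from the list of things; names that differ only in an ending like _2 or _b are one class to them, and where a whole thing is asked for, a point or a joint stands for the part that bears it (a point fixed in the world has none). Each returns a list of dicts, best first, with "conf" (0 to 1); they miss things now and then, are a little off and sometimes report something else, mostly with a low value. They report only what shows in the picture. A call takes as long as a camera call.
- ctrl.search_frame(query, picture): "extent" ([centre column, centre row, width, height] in pixels, round what is visible of it).
The state is a dict: "clock": time; "qpos": joint angles; "qd": joint speeds; "tau": joint torques, N m; "eef_pos": TCP position; "tool_rot": TCP orientation; "force": force on the tool from outside, world axes, zero at the start; "torque": the same for the moment, N m; "width": finger opening in mm.
Only numpy, scipy, OpenCV 4.12 (cv2) and the standard library are available. Lean on these libraries where they do the work, as an engineer would, in place of code of your own. Each camera call takes 0.05 s, during which the arm holds its last target. There are 200 camera calls.

## Task

One of the three closed power modules on the bench has a core that has come loose inside. Rock each module where it stands: press one end down for about a second and let go; a sound one comes back level, the faulty one stays down by itself. Then move the faulty one to the middle of the red repair mat, standing on its foot, and leave the two sound modules standing level where they are, without disturbing the other things on the bench.

Things in the scene. Friction and masses are not known exactly. Their poses are not given: they have to be found in the camera images.
- module_1: one of three closed metal power modules, alike (about 0.37 kg): 150 mm long (x), 54 wide (y), 60 high; dark flat lid with yellow patch, brass plug on the +x end. It stands on one cross foot under its middle (20 mm along x, 54 along y, 10 high), so both ends are 10 mm clear of the bench. Origin: centre of the foot's underside, z up. Grip it across its width, near the middle, from above
- module_1_plug_end (a point): press point on top of the lid, 60 mm from the middle towards the brass plug, 60 mm above the bench. Pressed here (2 to 3 N; the lid is smooth; it sinks 8 mm and shifts 9 mm outward) the module rocks 0.15 rad until this end meets the bench. After a second's hold a sound module rocks back level when let go; in the faulty one the core has rolled to this end and keeps it down
- module_1_plain_end (a point): the same kind of press point, 60 mm from the middle towards the plain end; either end serves. The faulty module, once rocked, goes on leaning 0.15 rad (to one end or the other) wherever it is put down. Which module is faulty differs from run to run
- module_2: one of three closed metal power modules, alike (about 0.37 kg): 150 mm long (x), 54 wide (y), 60 high; dark flat lid with yellow patch, brass plug on the +x end. It stands on one cross foot under its middle (20 mm along x, 54 along y, 10 high), so both ends are 10 mm clear of the bench. Origin: centre of the foot's underside, z up. Grip it across its width, near the middle, from above
- module_2_plug_end (a point): press point on top of the lid, 60 mm from the middle towards the brass plug, 60 mm above the bench. Pressed here (2 to 3 N; the lid is smooth; it sinks 8 mm and shifts 9 mm outward) the module rocks 0.15 rad until this end meets the bench. After a second's hold a sound module rocks back level when let go; in the faulty one the core has rolled to this end and keeps it down
- module_2_plain_end (a point): the same kind of press point, 60 mm from the middle towards the plain end; either end serves. The faulty module, once rocked, goes on leaning 0.15 rad (to one end or the other) wherever it is put down. Which module is faulty differs from run to run
- module_3: one of three closed metal power modules, alike (about 0.37 kg): 150 mm long (x), 54 wide (y), 60 high; dark flat lid with yellow patch, brass plug on the +x end. It stands on one cross foot under its middle (20 mm along x, 54 along y, 10 high), so both ends are 10 mm clear of the bench. Origin: centre of the foot's underside, z up. Grip it across its width, near the middle, from above
- module_3_plug_end (a point): press point on top of the lid, 60 mm from the middle towards the brass plug, 60 mm above the bench. Pressed here (2 to 3 N; the lid is smooth; it sinks 8 mm and shifts 9 mm outward) the module rocks 0.15 rad until this end meets the bench. After a second's hold a sound module rocks back level when let go; in the faulty one the core has rolled to this end and keeps it down
- module_3_plain_end (a point): the same kind of press point, 60 mm from the middle towards the plain end; either end serves. The faulty module, once rocked, goes on leaning 0.15 rad (to one end or the other) wherever it is put down. Which module is faulty differs from run to run
- repair_mat: red flat repair mat fixed to the bench, 180 mm along its x, 120 mm along its y, 2.5 mm thick; origin at the centre of its underside
- capacitor_a: small upright blue capacitor can, 16 mm across, 28 mm high, loose, in front of the modules; origin under its centre; leave alone
- capacitor_b: small upright black capacitor can, 16 mm across, 28 mm high, loose, in front of the modules; origin under its centre; leave alone
- screwdriver: red-handled screwdriver, 170 mm long, lying loose behind the modules; leave alone
- screw_dish: small round steel dish, 70 mm across, 22 mm high, loose, behind the modules; origin under its centre; leave alone
- heatsink_block: loose black finned heat sink, 50 x 80 x 25 mm, behind the modules; origin under its centre; leave alone

How it is judged (in metres and radians):
On the way:
1. one module, still about where it stood (within 50 mm) and not touched, stays down on one end (((angle between module_1's own z axis and vertical between 0.08 and 0.3 rad and contact force between module_1 and the arm below 0.2 N and contact force between module_1 and the fingers below 0.2 N and distance of module_1 from where it was at the start of the episode below 0.05 m) or (angle between module_2's own z axis and vertical between 0.08 and 0.3 rad and contact force between module_2 and the arm below 0.2 N and contact force between module_2 and the fingers below 0.2 N and distance of module_2 from where it was at the start of the episode below 0.05 m) or (angle between module_3's own z axis and vertical between 0.08 and 0.3 rad and contact force between module_3 and the arm below 0.2 N and contact force between module_3 and the fingers below 0.2 N and distance of module_3 from where it was at the start of the episode below 0.05 m))), for 0.4 s.
At the end, for the whole second after the job is handed in: The faulty module (the one that leans by itself, 0.08 to 0.3 rad) stands at rest on its foot on the red mat, its middle within 45 mm (along the mat) and 35 mm (across it) of the mat's centre; the other two stand level (under 0.05 rad), at rest, within 50 mm of where they began (((x of module_1 in the frame of repair_mat between -0.045 and 0.045 m and y of module_1 in the frame of repair_mat between -0.035 and 0.035 m and height (world z) of module_1 below 0.012 m and angle between module_1's own z axis and vertical between 0.08 and 0.3 rad and linear speed of each of module_1, module_2, module_3 below 0.02 m/s and distance of each of module_2, module_3 from where it was at the start of the episode below 0.05 m and angle between each of module_2, module_3's own z axis and vertical below 0.05 rad) or (x of module_2 in the frame of repair_mat between -0.045 and 0.045 m and y of module_2 in the frame of repair_mat between -0.035 and 0.035 m and height (world z) of module_2 below 0.012 m and angle between module_2's own z axis and vertical between 0.08 and 0.3 rad and linear speed of each of module_2, module_1, module_3 below 0.02 m/s and distance of each of module_1, module_3 from where it was at the start of the episode below 0.05 m and angle between each of module_1, module_3's own z axis and vertical below 0.05 rad) or (x of module_3 in the frame of repair_mat between -0.045 and 0.045 m and y of module_3 in the frame of repair_mat between -0.035 and 0.035 m and height (world z) of module_3 below 0.012 m and angle between module_3's own z axis and vertical between 0.08 and 0.3 rad and linear speed of each of module_3, module_1, module_2 below 0.02 m/s and distance of each of module_1, module_2 from where it was at the start of the episode below 0.05 m and angle between each of module_1, module_2's own z axis and vertical below 0.05 rad))); the robot touches nothing.
It fails at once if another thing on the bench is moved by more than 30 mm (distance of any of capacitor_a, capacitor_b, screwdriver, screw_dish, heatsink_block from where it was at the start of the episode above 0.03 m).
It fails at once if a module is tipped over (more than 0.7 rad) (angle between any of module_1, module_2, module_3's own z axis and vertical above 0.7 rad).
It also fails if it takes over 69 s, if anything falls off the work surface, if the arm or the gripper's body presses on something with over 40 N, if the wrist force passes 120 N, or if a joint passes its speed limit or range.

## Working session

There is one attempt and no reset: what is moved stays moved. The work goes in short steps, Python scripts to look and compute and a shell command to move; the robot and the scene stay as the last step left them, time stands still between calls to the robot, and variables do not carry over. Pictures are saved under pics/ and viewed, about 8 in all and at most 12, crops included, and the job is handed in when it is done.

```bash
ls; mkdir -p pics
python3 - <<'E'
from cell import ctrl
import cv2,numpy as np
s=ctrl.read_state(); print({k:np.round(v,3).tolist() for k,v in s.items()})
for n in ("top","side"):
    p=ctrl.get_image(n); cv2.imwrite(f"pics/{n}0.png",p["color"][:,:,::-1])
    print(n,p["camera_matrix"].tolist(),p["k1"],np.round(p["R"],3).tolist(),np.round(p["t"],1).tolist(),p["shot"])
    for q in ("module_1","repair_mat","capacitor_a","screwdriver","screw_dish","heatsink_block","module_1_plug_end"):
        print(q,[(np.round(d["extent"]).tolist(),round(d["conf"],2)) for d in ctrl.search_frame(q,p)][:6])
E
```

```text
pics
{'clock': 0.0, 'qpos': [1.248, 0.629, 0.038, 1.518, -0.027, 0.996, -0.02], 'qd': [0.001, -0.0, 0.0, -0.0, -0.003, 0.0, 0.001], 'tau': [-0.0, -56.341, 1.226, -19.345, 0.011, 0.011, 0.0], 'eef_pos': [164.952, -628.067, 230.372], 'tool_rot': [-3.14, 0.0, 0.257], 'force': [-0.194, 0.263, 0.256], 'torque': [0.036, -0.015, -0.01], 'width': 85.697}
top [[442.5816683069284, 0.0, 282.0864649725111], [0.0, 442.5816683069284, 208.3703487580519], [0.0, 0.0, 1.0]] -0.09462582215499211 [[-0.013, -1.0, -0.004], [-0.996, 0.013, -0.088], [0.088, 0.003, -0.996]] [15.8, 596.6, 1005.8] 1
module_1 [([327.0, 240.0, 38.0, 72.0], 0.96), ([238.0, 247.0, 42.0, 68.0], 0.8), ([146.0, 211.0, 38.0, 69.0], 0.78)]
repair_mat [([415.0, 233.0, 56.0, 76.0], 0.61), ([147.0, 214.0, 36.0, 69.0], 0.34)]
capacitor_a [([197.0, 300.0, 10.0, 11.0], 0.57), ([146.0, 211.0, 37.0, 68.0], 0.51)]
screwdriver [([294.0, 146.0, 69.0, 12.0], 0.63)]
screw_dish [([199.0, 144.0, 29.0, 26.0], 0.9), ([239.0, 246.0, 39.0, 74.0], 0.47)]
heatsink_block [([398.0, 140.0, 34.0, 24.0], 0.8), ([414.0, 234.0, 58.0, 79.0], 0.5), ([327.0, 243.0, 38.0, 68.0], 0.17)]
module_1_plug_end [([326.0, 242.0, 38.0, 74.0], 0.83)]
side [[383.19518676638035, 0.0, 275.90672880541484], [0.0, 383.19518676638035, 209.605909055864], [0.0, 0.0, 1.0]] -0.05998800036980798 [[-0.844, -0.536, -0.008], [-0.418, 0.667, -0.617], [0.336, -0.517, -0.787]] [485.9, 267.7, 694.7] 2
module_1 [([315.0, 195.0, 71.0, 48.0], 0.85), ([172.0, 331.0, 81.0, 83.0], 0.82), ([274.0, 264.0, 78.0, 54.0], 0.64)]
repair_mat [([348.0, 150.0, 76.0, 50.0], 0.79)]
capacitor_a [([351.0, 256.0, 8.0, 11.0], 0.53), ([302.0, 338.0, 9.0, 13.0], 0.52), ([316.0, 194.0, 73.0, 43.0], 0.41)]
screwdriver [([221.0, 182.0, 45.0, 51.0], 0.77)]
screw_dish [([156.0, 247.0, 30.0, 29.0], 0.77), ([274.0, 263.0, 79.0, 50.0], 0.26)]
heatsink_block [([272.0, 128.0, 28.0, 26.0], 0.59)]
module_1_plug_end [([320.0, 196.0, 70.0, 48.0], 0.91)]
```

```bash
cat > h.py <<'E'
from cell import ctrl
import cv2,numpy as np
from scipy.spatial.transform import Rotation as Ro
def ray(p,uv):
    K=np.array(p["camera_matrix"]); uv=np.asarray(uv,float).reshape(-1,1,2)
    n=cv2.undistortPoints(uv,K,np.array([p["k1"],0,0,0,0.])).reshape(-1,2)
    return np.c_[n,np.ones(len(n))]
def cloud(p):
    h,w=p["depth"].shape; v,u=np.mgrid[:h,:w]
    X=ray(p,np.c_[u.ravel(),v.ravel()])*p["depth"].reshape(-1,1)
    W=(X-np.array(p["t"]))@np.array(p["R"]); W[p["depth"].ravel()==0]=np.nan
    return W.reshape(h,w,3)
def rect(W,mask,ext):
    u,v,w,h=ext; u0,u1,v0,v1=[int(x) for x in (u-w/2-12,u+w/2+12,v-h/2-12,v+h/2+12)]
    P=W[v0:v1,u0:u1][mask[v0:v1,u0:u1]]
    return P
E
python3 - <<'E'
from h import *
p=ctrl.get_image("top"); W=cloud(p); np.save("W0.npy",W); np.save("C0.npy",p["color"])
m=(W[...,2]>48)&(W[...,2]<80)
for e in ((327,240,38,72),(238,247,42,68),(146,211,38,69)):
    P=rect(W,m,e); c,s,a=cv2.minAreaRect(P[:,:2].astype(np.float32)); print("mod",np.round(c,1),np.round(s,1),round(a,1),"z",np.round(np.percentile(P[:,2],[5,50,95]),1),len(P))
    # plane tilt
    A=np.c_[P[:,:2]-P[:,:2].mean(0),np.ones(len(P))]; print(np.round(np.linalg.lstsq(A,P[:,2],rcond=None)[0],3))
hsv=cv2.cvtColor(p["color"],cv2.COLOR_RGB2HSV)
red=((hsv[...,0]<10)|(hsv[...,0]>170))&(hsv[...,1]>120)
P=rect(W,red,(415,233,56,76)); print("mat",cv2.minAreaRect(P[:,:2].astype(np.float32)),len(P))
img=p["color"][:,:,::-1]; cv2.imwrite("pics/a.png",cv2.resize(img[100:340,100:470],(800,519),interpolation=cv2.INTER_CUBIC))
m=(W[...,2]>8)&(W[...,0]>300)
n,l,st,ce=cv2.connectedComponentsWithStats(m.astype(np.uint8))
for i in range(1,n):
    if st[i,4]>25:
        Q=W[l==i]; print(st[i].tolist(),np.round(np.nanmin(Q,0)),np.round(np.nanmax(Q,0)))
E
```

```text
mod [519.6 -91.8] [150.1  54.7] 9.9 z [57.1 60.3 63.2] 1607
[ 1.0000e-03 -1.0000e-02  6.0174e+01]
mod [508.5 108.6] [150.1  55.1] 15.6 z [57.1 60.3 63.3] 1645
[-3.0000e-03  1.1000e-02  6.0178e+01]
mod [590.7 324.5] [ 57.7 150.6] 80.5 z [56.2 60.3 63.4] 1646
[6.0000e-03 3.2000e-02 6.0057e+01]
mat ((540.2470703125, -308.3687744140625), (184.50082397460938, 116.94309997558594), 7.430495262145996) 3691
[158, 43, 127, 80, 9491] [803.  -1.   8.] [963. 280. 139.]
[312, 48, 101, 75, 6891] [ 801. -291.    8.] [961. -69. 110.]
[444, 61, 116, 143, 6583] [ 602. -637.    8.] [ 938. -389.  105.]
[0, 97, 106, 102, 8379] [629. 435.   8.] [846. 700. 135.]
[379, 129, 37, 25, 579] [ 727. -313.    8.] [ 785. -227.   31.]
[184, 130, 29, 29, 532] [720. 173.   8.] [789. 241.  27.]
[259, 140, 70, 11, 470] [ 736. -104.   10.] [761.  62.  31.]
[127, 178, 39, 69, 1911] [512. 285.   9.] [668. 362.  66.]
[308, 206, 38, 71, 1672] [ 441. -131.    9.] [598. -53.  66.]
[218, 212, 42, 71, 1708] [430.  63.  10.] [587. 153.  67.]
[467, 228, 93, 77, 5316] [ 360. -668.    8.] [ 545. -427.   55.]
[1, 265, 88, 73, 3809] [300. 471.   8.] [468. 682.  43.]
[194, 295, 8, 8, 50] [383. 199.  10.] [398. 214.  33.]
[287, 296, 7, 6, 37] [383. -15.   9.] [394.  -0.  33.]
```

View pics/a.png

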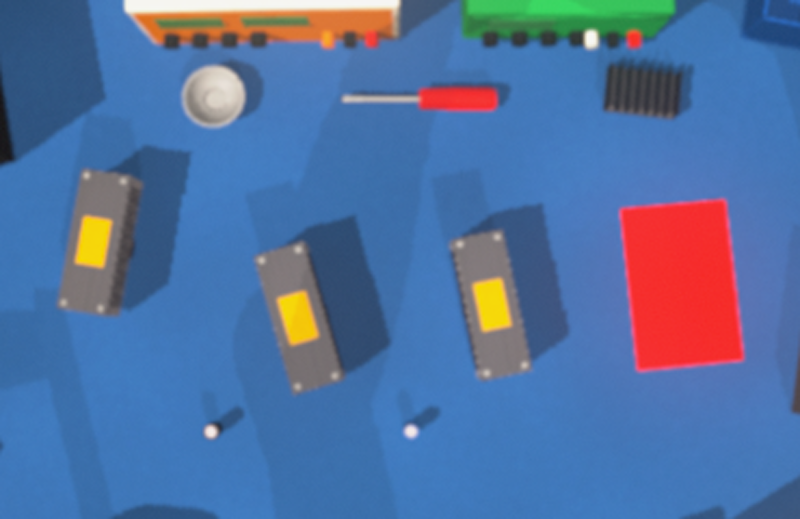

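The top view shows three level modules (yellow patches at crop pixels (492,305), (297,317) and (94,241)) and the red mat at (682,285). The caps are in front, and the dish, screwdriver and heat sink are behind. The depth fit gives A(520,-92, 9.9°), B(508,109, 15.6°), C(591,324, -9.5°) and the mat at (540,-308, 7.4°). I'll start towards A's near end with the fingers shut.

```bash
cat > rem.py <<'E'
import sys; from h import *
x,y,z,yaw=map(float,sys.argv[1:5]); s=ctrl.read_state()
R=Ro.from_euler('xyz',s["tool_rot"]); T=Ro.from_euler('xyz',[np.pi,0,np.radians(yaw)])
print("t",round(float(s["clock"]),2),"pos",np.round(s["eef_pos"],1),"F",np.round(s["force"],1),"w",round(float(s["width"]),1),
 "| shift u",np.round(R.inv().apply(np.array([x,y,z])-s["eef_pos"])/30,2),"turn u",np.round(np.degrees((R.inv()*T).as_rotvec())/6,2))
E
python3 -m crank '[[[0.93,-0.96,0.2,0,0,0],[0.93,-0.96,0.2,0,0,0],[0.93,-0.96,0.2,0,0,0],[0.93,-0.96,0.2,0,0,0],[0.93,-0.96,0.2,0,0,0],[0.93,-0.96,0.2,0,0,0],[0.93,-0.96,0.2,0,0,0],[0.93,-0.96,0.2,0,0,0]]]' 1; python3 rem.py 460.5 -102 90 9.9
```

```text
clock: 1.52
eef_pos: [321.4, -352.9, 180.7]
tool_rot: [3.126, 0.004, 0.237]
force: [1.4, 0.5, -0.3]
width: 0.1
t 1.52 pos [ 321.4 -352.9  180.7] F [ 1.4  0.5 -0.3] w 0.1 | shift u [ 6.48 -7.09  2.89] turn u [0.15 0.03 0.61]
```

```bash
python3 -m crank '[[[0.9,-0.95,0.35,0.02,0,0.1],[0.9,-0.95,0.35,0.02,0,0.1],[0.9,-0.95,0.35,0.02,0,0.1],[0.9,-0.95,0.35,0.02,0,0.1],[0.9,-0.95,0.35,0.02,0,0.1],[0.9,-0.95,0.35,0.02,0,0.1],[0.7,-1.0,0.3,0,0,0.05]]]'; python3 rem.py 460.5 -102 70 9.9
```

```text
clock: 2.1
eef_pos: [466.4, -112.4, 107.2]
tool_rot: [3.133, -0.005, 0.164]
force: [1.4, -0.1, -0.7]
width: -0.3
t 2.1 pos [ 466.4 -112.4  107.2] F [ 1.4 -0.1 -0.7] w -0.3 | shift u [-0.14 -0.39  1.24] turn u [ 0.08 -0.05 -0.08]
```

```bash
python3 -m crank '[[[-0.1,-0.2,0.3,0.05,-0.05,-0.08],[-0.04,-0.2,0.35,0,0,0],[0,0,0.3,0,0,0],[0,0,0.15,0,0,0],[0,0,0.1,0,0,0],[0,0,0.1,0,0,0],[0,0,0.1,0,0,0],[0,0,0.1,0,0,0],[0,0,0.1,0,0,0]]]'; python3 rem.py 460.5 -102 51 9.9
```

```text
clock: 2.85
eef_pos: [465.6, -93.4, 56.3]
tool_rot: [3.141, -0.005, 0.187]
force: [-3.8, -0.5, 6.7]
width: 0.1
t 2.85 pos [465.6 -93.4  56.3] F [-3.8 -0.5  6.7] w 0.1 | shift u [-0.22  0.25  0.18] turn u [ 0.01 -0.04  0.13]
```

```bash
python3 -m crank '[[[0,0,0.06,0,0,0],[0,0,0.06,0,0,0],[0,0,0.05,0,0,0],[0,0,0.02,0,0,0],[0,0,0,0,0,0],[0,0,0,0,0,0]]]'; python3 rem.py 460.5 -102 51 9.9
```

```text
clock: 3.35
eef_pos: [465.0, -94.5, 55.7]
tool_rot: [3.141, -0.008, 0.183]
force: [0.7, 0.0, -0.3]
width: -0.3
t 3.35 pos [465.  -94.5  55.7] F [ 0.7  0.  -0.3] w -0.3 | shift u [-0.19  0.22  0.16] turn u [ 0.   -0.07  0.09]
```

Run:
```python
from h import *
p=ctrl.get_image("side"); cv2.imwrite("pics/b.png",cv2.resize(p["color"][130:300,190:420,::-1],(800,591),interpolation=cv2.INTER_CUBIC))
```

```text
(no output)
```

View pics/b.png

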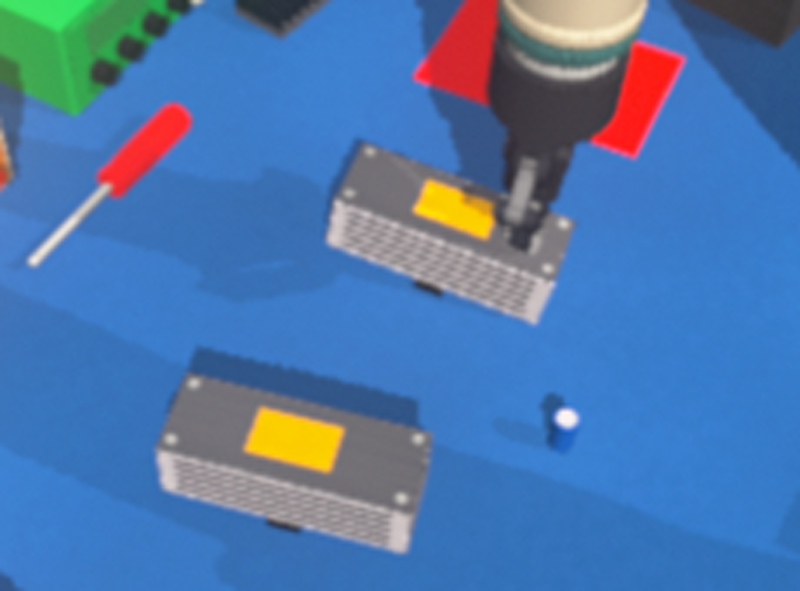

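The side view shows A's right (near) end down, with the fingers at pixel (520,235) and B level. The force reading is near zero, so I'll push slightly further and hold for about 1 s.

```bash
python3 -m crank '[[[-0.1,0.1,0.1,0,0,0],[-0.1,0.1,0.1,0,0,0],[0,0,0.12,0,0,0],[0,0,0.1,0,0,0],[0,0,0.08,0,0,0],[0,0,0.05,0,0,0],[0,0,0.05,0,0,0],[0,0,0.05,0,0,0],[0,0,0.05,0,0,0],[0,0,0.05,0,0,0],[0,0,0.05,0,0,0],[0,0,0.05,0,0,0]]]'; python3 rem.py 460.5 -102 51 9.9
```

```text
clock: 4.4
eef_pos: [464.2, -95.3, 54.0]
tool_rot: [-3.136, -0.029, 0.187]
force: [-5.2, 1.4, 24.2]
width: -0.3
t 4.4 pos [464.2 -95.3  54. ] F [-5.2  1.4 24.2] w -0.3 | shift u [-0.17  0.2   0.09] turn u [-0.05 -0.28  0.14]
```

```bash
python3 -m crank '[[[0,0,0,0,0,0],[0,0,-0.1,0,0,0],[0,0,-0.2,0,0,0],[0,0,-0.5,0,0,0],[0,0,-0.8,0,0,0],[0,-0.6,-0.6,0,0,0],[0,-1,0,0,0,0],[0,-1,0,0,0,0],[0,-1,0,0,0,0],[0,-1,0,0,0,0]]]'
cat > tilt.py <<'E'
from h import *
p=ctrl.get_image("top"); W=cloud(p)
for n,c in (("A",(520,-92)),("B",(508,109)),("C",(591,324))):
    m=(np.hypot(W[...,0]-c[0],W[...,1]-c[1])<100)&(W[...,2]>44)&(W[...,2]<75)
    P=W[m]
    if len(P)<300: print(n,len(P)); continue
    A=np.c_[P[:,:2]-P[:,:2].mean(0),np.ones(len(P))]; k=np.linalg.lstsq(A,P[:,2],rcond=None)[0]
    r=cv2.minAreaRect(P[:,:2].astype(np.float32)); print(n,"tilt",np.round(np.hypot(*k[:2]),3),np.round(k,3),"rect",np.round(r[0],1),np.round(r[1],1),round(r[2],1),len(P))
E
python3 tilt.py; python3 rem.py 450.7 92.5 75 15.6
```

```text
clock: 5.23
eef_pos: [440.5, 33.9, 125.0]
tool_rot: [3.141, -0.036, 0.168]
force: [1.1, -0.4, 0.2]
width: 0.1
A tilt 0.024 [-2.0000e-03 -2.4000e-02  6.0083e+01] rect [519.9 -92. ] [150.2  55.1] 9.9 1608
B tilt 0.016 [-6.0000e-03  1.5000e-02  6.0204e+01] rect [511.7 109.5] [144.2  55.5] 15.5 1506
C tilt 0.05 [1.1000e-02 4.9000e-02 5.9861e+01] rect [591.  324.7] [ 57.6 151.2] 80.5 1674
t 5.28 pos [438.9  41.2 124.7] F [-2.3  5.8  0.1] w -0.3 | shift u [ 0.63 -1.61  1.69] turn u [-0.02 -0.33 -0.9 ]
```

A returned level (slope along its length about 0), so it is sound. B is next.

```bash
python3 -m crank '[[[0.2,-0.4,0.25,0,-0.1,-0.3],[0.2,-0.45,0.3,0,-0.1,-0.3],[0.1,-0.35,0.3,0,-0.1,-0.3],[0,-0.1,0.3,0,0,0],[0,0,0.2,0,0,0],[0,0,0,0,0,0],[0,0,0,0,0,0]]]'; python3 rem.py 450.7 92.5 53 15.6
```

```text
clock: 5.87
eef_pos: [445.2, 86.4, 82.3]
tool_rot: [-3.139, -0.001, 0.283]
force: [0.0, -0.1, 0.3]
width: 0.0
t 5.87 pos [445.2  86.4  82.3] F [ 0.  -0.1  0.3] w 0.0 | shift u [ 0.23 -0.14  0.98] turn u [-0.02 -0.01  0.1 ]
```

```bash
python3 -m crank '[[[0.12,-0.1,0.2,0,0,0],[0.12,-0.05,0.2,0,0,0],[0,0,0.15,0,0,0],[0,0,0.12,0,0,0],[0,0,0.12,0,0,0],[0,0,0.12,0,0,0],[0,0,0.1,0,0,0],[0,0,0.1,0,0,0],[0,0,0.1,0,0,0],[0,0,0.08,0,0,0],[0,0,0.08,0,0,0]]]'; python3 rem.py 450.7 92.5 53 15.6
```

```text
clock: 6.78
eef_pos: [451.3, 89.5, 53.2]
tool_rot: [-3.138, -0.009, 0.273]
force: [-5.5, -0.9, 29.5]
width: 0.3
t 6.78 pos [451.3  89.5  53.2] F [-5.5 -0.9 29.5] w 0.3 | shift u [ 0.01 -0.1   0.01] turn u [-0.04 -0.09  0.01]
```

```bash
python3 -m crank '[[[0,0,0.03,0,0,0],[0,0,0.04,0,0,0],[0,0,0.05,0,0,0],[0,0,0.05,0,0,0],[0,0,0.05,0,0,0],[0,0,0.05,0,0,0],[0,0,0.05,0,0,0],[0,0,0.05,0,0,0],[0,0,0.05,0,0,0],[0,0,0.05,0,0,0],[0,0,0.05,0,0,0],[0,0,0.03,0,0,0]]]'
python3 -m crank '[[[0,0,0,0,0,0],[0,0,-0.1,0,0,0],[0,0,-0.2,0,0,0],[0,0,-0.5,0,0,0],[0,0,-0.8,0,0,0],[0.3,-0.6,-0.6,0,0,0],[0.3,-1,0,0,0,0.2],[0.3,-1,0,0,0,0.4],[0.3,-1,0,0,0,0.8],[0.3,-1,0,0,0,0.8]]]'
python3 tilt.py; python3 rem.py 531.5 334.4 75 -9.5
```

```text
clock: 7.78
eef_pos: [451.2, 89.5, 53.5]
tool_rot: [-3.134, -0.023, 0.27]
force: [-1.5, 0.0, 10.2]
width: 0.2
clock: 8.62
eef_pos: [465.3, 228.3, 127.3]
tool_rot: [-3.131, -0.021, 0.014]
force: [0.6, -1.1, -0.6]
width: 0.2
A tilt 0.022 [ 4.0000e-03 -2.2000e-02  6.0101e+01] rect [519.5 -91.9] [150.3  54.7] 9.9 1613
B tilt 0.021 [-7.000e-03  2.000e-02  6.018e+01] rect [508.6 108.5] [150.8  55.2] 15.5 1657
C tilt 0.048 [1.0000e-02 4.7000e-02 5.9865e+01] rect [590.9 324.8] [ 57.6 151.1] 80.4 1677
t 8.67 pos [466.8 237.6 127.5] F [2.7 6.2 0.1] w 0.5 | shift u [ 2.17 -3.15  1.86] turn u [-0.19 -0.22  1.76]
```

B is also level, so it is sound. Now C.

```bash
python3 -m crank '[[[0.45,-0.6,0.2,-0.03,-0.05,0.4],[0.45,-0.6,0.25,-0.03,-0.05,0.4],[0.4,-0.6,0.3,-0.03,-0.05,0.4],[0.4,-0.5,0.3,-0.03,0,0.4],[0.3,-0.3,0.3,0,0,0],[0.1,-0.1,0.2,0,0,0],[0,0,0,0,0,0],[0,0,0,0,0,0]]]'; python3 rem.py 531.5 334.4 53 -9.5
```

```text
clock: 9.33
eef_pos: [534.3, 323.9, 81.4]
tool_rot: [-3.134, -0.005, -0.144]
force: [-0.3, -0.1, -0.3]
width: 0.2
t 9.33 pos [534.3 323.9  81.4] F [-0.3 -0.1 -0.3] w 0.2 | shift u [-0.15 -0.32  0.95] turn u [-0.07 -0.05  0.21]
```

```bash
python3 -m crank '[[[-0.1,-0.2,0.2,-0.05,0,0.1],[-0.05,-0.15,0.2,0,0,0.1],[0,0,0.15,0,0,0],[0,0,0.12,0,0,0],[0,0,0.12,0,0,0],[0,0,0.12,0,0,0],[0,0,0.1,0,0,0],[0,0,0.1,0,0,0],[0,0,0.1,0,0,0],[0,0,0.08,0,0,0],[0,0,0.08,0,0,0]]]'; python3 rem.py 531.5 334.4 53 -9.5
python3 -m crank '[[[0,0,0.03,0,0,0],[0,0,0.04,0,0,0],[0,0,0.05,0,0,0],[0,0,0.05,0,0,0],[0,0,0.05,0,0,0],[0,0,0.05,0,0,0],[0,0,0.05,0,0,0],[0,0,0.05,0,0,0],[0,0,0.05,0,0,0],[0,0,0.05,0,0,0],[0,0,0.05,0,0,0],[0,0,0.03,0,0,0]]]'
python3 -m crank '[[[0,0,0,0,0,0],[0,0,-0.1,0,0,0],[0,0,-0.2,0,0,0],[0,0,-0.5,0,0,0],[0,0,-0.6,0,0,0],[0,0,-0.6,0,0,0],[0,0,-0.5,0,0,0],[0,0,-0.3,0,0,0],[0,0,0,0,0,0],[0,0,0,0,0,0]]]'
python3 tilt.py; python3 rem.py 531.5 334.4 75 -9.5
```

```text
clock: 10.25
eef_pos: [529.1, 334.0, 53.4]
tool_rot: [-3.133, -0.001, -0.17]
force: [-5.3, -2.1, 17.3]
width: 0.3
t 10.25 pos [529.1 334.   53.4] F [-5.3 -2.1 17.3] w 0.3 | shift u [ 0.08 -0.03  0.01] turn u [-0.08 -0.01 -0.04]
clock: 11.25
eef_pos: [529.1, 334.0, 53.7]
tool_rot: [-3.124, 0.001, -0.173]
force: [-2.1, -1.3, 7.6]
width: 0.6
clock: 12.08
eef_pos: [530.0, 330.0, 140.3]
tool_rot: [-3.127, 0.001, -0.175]
force: [0.6, -0.2, 0.3]
width: 0.0
A tilt 0.019 [ 3.0000e-03 -1.9000e-02  6.0129e+01] rect [519.6 -92. ] [150.5  55. ] 9.8 1615
B tilt 0.019 [-5.0000e-03  1.9000e-02  6.0217e+01] rect [508.7 108.4] [150.3  55. ] 15.6 1655
C tilt 0.152 [1.4300e-01 5.2000e-02 6.1897e+01] rect [585.1 326.3] [ 58.4 152.3] 80.4 1485
t 12.13 pos [530.  330.  140.2] F [ 0.1 -0.1 -0.2] w 0.3 | shift u [ 0.02 -0.12  2.17] turn u [-0.14  0.   -0.09]
```

C stays down by itself (0.15 rad, near end low), so C is the faulty one. I'll open the gripper and move above its middle.

```bash
python3 -m crank '[[[0.5,0,0,-0.1,0,0],[0.5,0,0,0,0,0],[0.5,-0.05,0,0,0,0],[0.35,0,0,0,0,0],[0,0,0,0,0,0],[0,0,0,0,0,0]]]' -1; python3 rem.py 586 325.4 18 -9.5
```

```text
clock: 12.63
eef_pos: [582.3, 320.7, 132.8]
tool_rot: [3.139, 0.01, -0.174]
force: [-0.9, 0.6, -0.2]
width: 72.4
t 12.63 pos [582.3 320.7 132.8] F [-0.9  0.6 -0.2] w 72.4 | shift u [ 0.13 -0.19  3.83] turn u [ 0.03  0.1  -0.08]
```

```bash
python3 -m crank '[[[0.1,-0.15,0.3,0,0.1,-0.05],[0.03,-0.03,0.3,0,0,0],[0,0,0.3,0,0,0],[0,0,0.1,0,0,0],[0,0,0,0,0,0],[0,0,0,0,0,0]]]' -1; python3 rem.py 586 325.4 18 -9.5
python3 - <<'E'
from h import *
p=ctrl.get_image("wrist"); cv2.imwrite("pics/c.png",p["color"][:,:,::-1])
E
```

```text
clock: 13.13
eef_pos: [581.9, 326.7, 96.0]
tool_rot: [3.136, 0.006, -0.165]
force: [-0.4, -0.2, -1.2]
width: 85.7
t 13.13 pos [581.9 326.7  96. ] F [-0.4 -0.2 -1.2] w 85.7 | shift u [0.16 0.   2.6 ] turn u [0.06 0.06 0.  ]
```

View pics/c.png

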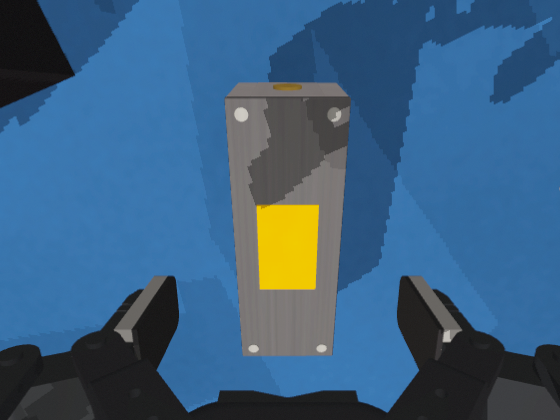

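The wrist view shows C (yellow patch at (288,248)) centred between the pads (left at 178, right at 398), with the fingers parallel to its sides. I'll descend and grip.

```bash
python3 -m crank '[[[0.08,0,0.4,0,0.05,0],[0.06,0,0.4,0,0,0],[0.02,0,0.4,0,0,0],[0,0,0.4,0,0,0],[0,0,0.4,0,0,0],[0,0,0.3,0,0,0],[0,0,0.15,0,0,0],[0,0,0,0,0,0],[0,0,0,0,0,0]]]' -1; python3 rem.py 586 325.4 18 -9.5
```

```text
clock: 13.93
eef_pos: [586.7, 324.7, 13.6]
tool_rot: [3.135, 0.001, -0.166]
force: [0.4, -0.2, -0.0]
width: 85.8
t 13.93 pos [586.7 324.7  13.6] F [ 0.4 -0.2 -0. ] w 85.8 | shift u [-0.03 -0.02 -0.15] turn u [ 0.07  0.01 -0.  ]
```

```bash
python3 -m crank '[[[0,0,-0.15,0.05,0,0],[0,0,0,0,0,0],[0,0,0,0,0,0],[0,0,0,0,0,0],[0,0,0,0,0,0],[0,0,0,0,0,0],[0,0,0,0,0,0],[0,0,0,0,0,0]]]' 1; python3 -m crank '[[[0,0,-0.2,0,0,0],[0,0,-0.3,0,0,0],[0,0,-0.4,0,0,0],[0,0,-0.4,0,0,0]]]'; python3 rem.py 540.2 -308.4 170 7.4
```

```text
clock: 14.6
eef_pos: [587.0, 325.1, 20.0]
tool_rot: [-3.141, -0.0, -0.166]
force: [0.5, -0.5, -3.0]
width: 53.6
clock: 14.93
eef_pos: [584.5, 323.9, 58.6]
tool_rot: [3.137, 0.005, -0.166]
force: [0.6, -1.3, -3.4]
width: 53.3
t 14.93 pos [584.5 323.9  58.6] F [ 0.6 -1.3 -3.4] w 53.3 | shift u [ 2.   21.05 -3.64] turn u [ 0.03  0.06 -2.82]
```

```bash
python3 -m crank '[[[0,0,-0.5,0,0,0],[0,0,-0.6,0,0,0],[0,0.2,-0.6,0,0,0],[0,0.4,-0.6,0,0,-0.1],[0,0.6,-0.5,0,0,-0.1],[0,0.7,-0.4,0,0,-0.1],[0.05,0.7,-0.2,0,0,-0.1],[0.05,0.7,0,0,0,-0.1],[0.05,0.7,0,0,0,-0.1],[0.05,0.7,0,0,0,-0.1],[0.05,0.7,0,0,0,-0.1],[0.05,0.7,0,0,0,-0.1]]]'; python3 rem.py 540.2 -308.4 170 7.4
```

```text
clock: 15.93
eef_pos: [576.3, 144.3, 187.8]
tool_rot: [-3.127, -0.018, -0.056]
force: [0.2, 0.0, -3.5]
width: 53.3
t 15.93 pos [576.3 144.3 187.8] F [ 0.2  0.  -3.5] w 53.3 | shift u [-0.36 15.14  0.37] turn u [-0.12 -0.19 -1.77]
```

```bash
python3 -m crank '[[[-0.05,0.7,0,0,0,-0.1],[-0.05,0.75,0,0,-0.02,-0.1],[-0.05,0.8,0,0,-0.02,-0.1],[-0.05,0.8,0,0,-0.02,-0.1],[-0.05,0.8,0,0,-0.02,-0.1],[-0.05,0.8,0,0,-0.02,-0.1],[-0.05,0.8,0,0,-0.02,-0.1],[-0.05,0.8,0,0,-0.02,-0.1],[-0.05,0.8,0,0,-0.02,-0.1],[-0.05,0.8,0,0,-0.02,-0.1],[-0.05,0.8,0,0,-0.02,-0.1],[-0.05,0.8,0,0,-0.02,-0.1]]]'; python3 rem.py 540.2 -308.4 170 7.4
```

```text
clock: 16.93
eef_pos: [560.3, -154.6, 204.0]
tool_rot: [-3.128, -0.02, 0.074]
force: [0.5, -0.3, -3.8]
width: 53.4
t 16.93 pos [ 560.3 -154.6  204. ] F [ 0.5 -0.3 -3.8] w 53.4 | shift u [-1.07  5.08  1.05] turn u [-0.12 -0.19 -0.53]
```

```bash
python3 -m crank '[[[-0.15,0.7,0.1,0,-0.03,-0.1],[-0.15,0.7,0.1,-0.03,-0.03,-0.1],[-0.15,0.7,0.2,-0.03,-0.03,-0.1],[-0.15,0.7,0.2,-0.03,-0.03,-0.1],[-0.15,0.6,0.2,-0.03,-0.03,-0.05],[-0.15,0.5,0.2,0,0,0],[-0.1,0.3,0.2,0,0,0],[0,0.1,0.2,0,0,0],[0,0,0,0,0,0],[0,0,0,0,0,0]]]'; python3 rem.py 536.2 -309 25 7.4
```

```text
clock: 17.77
eef_pos: [542.2, -303.8, 174.5]
tool_rot: [3.127, -0.019, 0.11]
force: [0.4, 0.2, -2.2]
width: 53.2
t 17.77 pos [ 542.2 -303.8  174.5] F [ 0.4  0.2 -2.2] w 53.2 | shift u [-0.31  0.08  4.98] turn u [ 0.14 -0.18 -0.19]
```

```bash
python3 -m crank '[[[-0.1,0.05,0.3,0.07,-0.1,-0.1],[-0.1,0.05,0.5,0.07,-0.08,-0.09],[-0.1,0,0.6,0,0,0],[0,0,0.6,0,0,0],[0,0,0.6,0,0,0],[0,0,0.6,0,0,0],[0,0,0.5,0,0,0],[0,0,0.3,0,0,0],[0,0,0.1,0,0,0],[0,0,0,0,0,0],[0,0,0,0,0,0]]]'; python3 rem.py 536.2 -309 22.5 7.4
```

```text
clock: 18.68
eef_pos: [536.0, -297.5, 39.3]
tool_rot: [-3.13, 0.004, 0.149]
force: [0.3, 1.1, -3.5]
width: 53.4
t 18.68 pos [ 536.  -297.5   39.3] F [ 0.3  1.1 -3.5] w 53.4 | shift u [-0.05  0.39  0.55] turn u [-0.11  0.04  0.19]
```

```bash
python3 -m crank '[[[0,0.2,0.05,-0.08,0,0.1],[0,0.15,0.1,0,0,0.05],[0,0,0.1,0,0,0],[0,0,0.1,0,0,0],[0,0,0.1,0,0,0],[0,0,0.05,0,0,0],[0,0,0,0,0,0]]]'; python3 rem.py 536.2 -309 22.5 7.4
python3 - <<'E'
from h import *
p=ctrl.get_image("side"); cv2.imwrite("pics/d.png",cv2.resize(p["color"][90:220,260:430,::-1],(784,600),interpolation=cv2.INTER_CUBIC))
E
```

```text
clock: 19.27
eef_pos: [540.4, -310.9, 26.5]
tool_rot: [3.139, -0.002, 0.132]
force: [-0.5, 0.8, -2.3]
width: 53.5
t 19.27 pos [ 540.4 -310.9   26.5] F [-0.5  0.8 -2.3] w 53.5 | shift u [-0.13 -0.08  0.13] turn u [ 0.03 -0.02  0.02]
```

View pics/d.png

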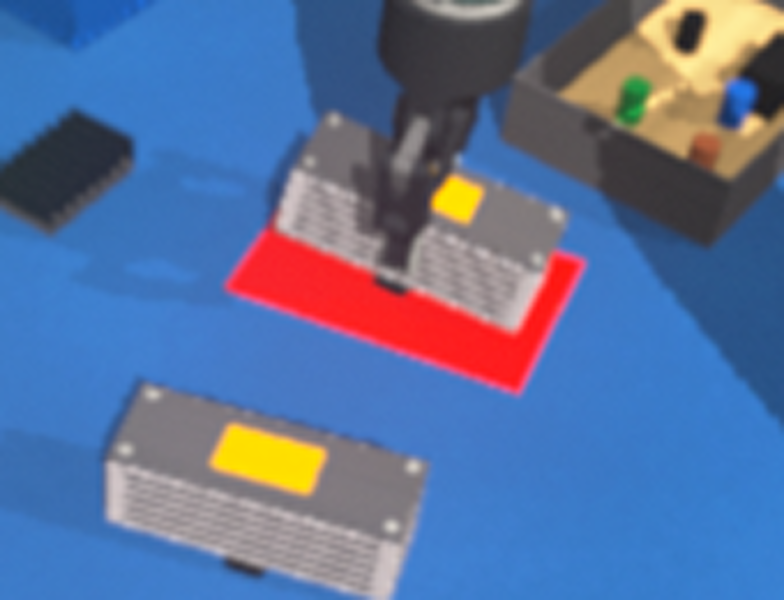

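The side view shows C over the mat (foot at (390,285)), leaning towards the near end and almost touching. A is level and the parts tray is clear of the gripper. I'll lower the last few mm until contact.

```bash
python3 -m crank '[[[0,0,0.1,0,0,0],[0,0,0.1,0,0,0],[0,0,0.1,0,0,0],[0,0,0.08,0,0,0]]]'; python3 rem.py 536.2 -309 22.5 7.4
```

```text
clock: 19.65
eef_pos: [541.0, -311.0, 21.9]
tool_rot: [3.14, -0.004, 0.132]
force: [-3.4, 2.4, 14.2]
width: 53.6
t 19.65 pos [ 541.  -311.    21.9] F [-3.4  2.4 14.2] w 53.6 | shift u [-0.15 -0.09 -0.02] turn u [ 0.02 -0.03  0.02]
```

In contact. Releasing, then retreating straight up.

```bash
python3 -m crank '[[[0,0,-0.05,0,0,0],[0,0,0,0,0,0],[0,0,0,0,0,0],[0,0,0,0,0,0],[0,0,0,0,0,0],[0,0,0,0,0,0],[0,0,0,0,0,0],[0,0,0,0,0,0]]]' -1; python3 rem.py 541 -311 150 7.4; python3 -m crank '[[[0,0,-0.2,0,0,0],[0,0,-0.3,0,0,0],[0,0,-0.5,0,0,0],[0,0,-0.6,0,0,0],[0,0,-0.6,0,0,0],[0,0,-0.6,0,0,0],[0,0,-0.6,0,0,0],[0,0,-0.5,0,0,0],[-0.6,0,-0.5,0,0,0],[-0.8,0,0,0,0,0],[-0.8,0,0,0,0,0],[0,0,0,0,0,0]]]'; sed -i 's/("C",(591,324))/("C",(540,-308))/' tilt.py; python3 tilt.py
python3 - <<'E'
from h import *
for n in ("side","top"):
    p=ctrl.get_image(n); cv2.imwrite(f"pics/e_{n}.png",p["color"][:,:,::-1])
hsv=cv2.cvtColor(p["color"],cv2.COLOR_RGB2HSV); W=cloud(p)
m=(W[...,2]>8)&(W[...,0]>370)&(W[...,0]<795)&(abs(W[...,1])<400)
n,l,st,ce=cv2.connectedComponentsWithStats(m.astype(np.uint8))
for i in range(1,n):
    if st[i,4]>25:
        Q=W[l==i]; print(st[i].tolist(),np.round(np.nanmin(Q,0)),np.round(np.nanmax(Q,0)))
E
```

```text
clock: 20.32
eef_pos: [542.8, -312.0, 25.0]
tool_rot: [3.137, -0.007, 0.132]
force: [1.1, 0.5, 0.7]
width: 85.1
t 20.32 pos [ 542.8 -312.    25. ] F [1.1 0.5 0.7] w 85.1 | shift u [-0.03 -0.02 -4.17] turn u [ 0.04 -0.07  0.03]
clock: 21.32
eef_pos: [476.0, -320.3, 170.9]
tool_rot: [3.133, -0.012, 0.135]
force: [-1.9, -0.5, -0.2]
width: 85.5
A tilt 0.022 [ 4.0000e-03 -2.2000e-02  6.0126e+01] rect [519.7 -91.9] [150.4  54.9] 10.0 1615
B tilt 0.012 [-5.0000e-03  1.1000e-02  6.0098e+01] rect [508.7 108.5] [150.2  55. ] 15.6 1650
C tilt 0.148 [ 0.129 -0.073 63.184] rect [ 538.  -310.1] [153.6  57.3] 7.7 1568
[380, 129, 36, 26, 579] [ 726. -313.    8.] [ 783. -228.   31.]
[184, 130, 29, 29, 527] [719. 173.   8.] [789. 241.  27.]
[259, 140, 70, 11, 473] [ 736. -104.   11.] [761.  62.  30.]
[403, 198, 157, 222, 15644] [ 370. -345.    8.] [ 616. -169.  742.]
[308, 206, 38, 70, 1672] [ 443. -131.    8.] [598. -53.  66.]
[218, 212, 42, 71, 1718] [430.  63.   9.] [587. 153.  67.]
[194, 295, 8, 8, 50] [382. 199.  11.] [398. 214.  34.]
[287, 296, 7, 6, 37] [383. -15.  11.] [394.  -0.  33.]
```

View pics/e_side.png

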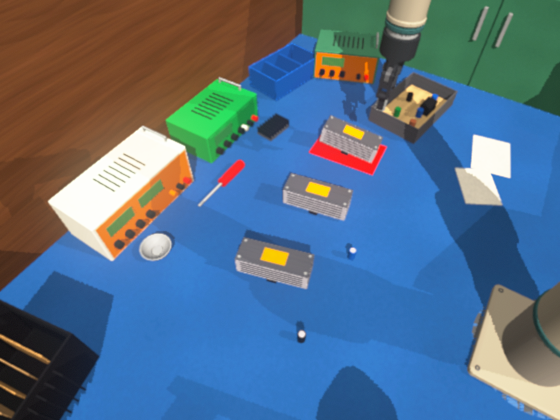

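View pics/e_top.png

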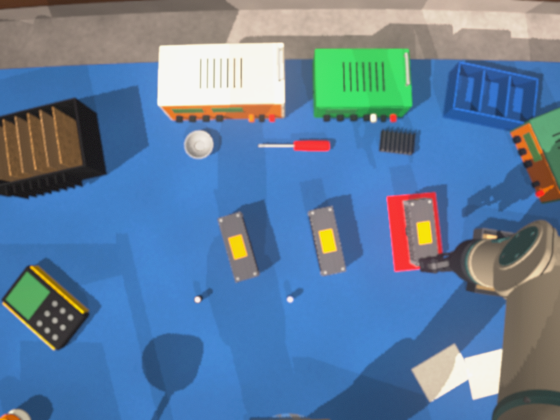

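Both views agree. C leans on the mat: the lid centre fits at (538,-310), which puts the foot near (547,-309) against a mat centre of (540,-308). A and B are level and in place, the caps, dish, screwdriver and heat sink have not moved, and the arm is clear. Handing in.

```bash
python3 -m crank '[[[0,0,-0.3,0,0,0],[0,0,0,0,0,0],[0,0,0,0,0,0],[0,0,0,0,0,0]]]'; python3 tilt.py; python3 -c "
from cell import ctrl; print(ctrl.finish_job())"
```

```text
clock: 21.8
eef_pos: [485.4, -317.3, 180.4]
tool_rot: [3.133, -0.019, 0.143]
force: [-0.1, 1.1, 0.6]
width: 85.5
A tilt 0.022 [ 3.0000e-03 -2.2000e-02  6.0041e+01] rect [519.7 -91.8] [150.2  55.1] 10.1 1611
B tilt 0.015 [-4.0000e-03  1.4000e-02  6.0248e+01] rect [508.7 108.3] [150.5  55.1] 15.7 1657
C tilt 0.144 [ 0.125 -0.071 63.49 ] rect [ 538.5 -310. ] [153.6  57.4] 7.3 1491
the job is handed in; nothing more can be done
None
```

I rocked all three modules by pressing their near ends. The two on the right as seen from the robot came back level. The leftmost one, near (591, 324), stayed down by itself at about 0.15 rad, so it is the faulty one. I carried it to the red mat, stood it on its foot, and handed the job in at about 22 s.

**Faulty module:** it leans about 0.14 rad. Its foot is near (547, -309), about 7 mm from the mat's centre at (540, -308).

**Sound modules:** both lids fit as level, within about 0.02 rad, and within 1 mm of where they began.

**Other things on the bench:** the capacitors, screwdriver, dish and heat sink showed no movement beyond 1–2 mm. The arm was clear of everything.

Two checks were imperfect:
- **Cross-slope in the depth fits:** the lid fits showed a slope of 0.01–0.07 across the modules. I took it as edge points from the module sides, because it was there before anything was moved.
- **First press:** on the first module the fingers lost force part-way and I pressed again, so its full hold was probably nearer 0.6 s than 1 s. That no longer mattered once another module stayed down.

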